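# Reset the spool stand's sprung tailstock from the wide to the middle notch

## Task

The blue wire-spool stand is still latched open at its wide notch and has to be made ready for medium spools. Press the red catch pad down and let the tailstock spring right home, then push the black palm bar outwards past the middle of the three notches, but not as far as the wide one, and let go, so that the tailstock comes back onto the stop pin and stays latched at the middle notch. Nothing needs to be picked up: leave the spools, micrometer, pen and copper clamp block where they are.

Things in the scene. Friction and masses are not known exactly. Their poses are not given: they have to be found in the camera images.
- stand: wire-spool stand bolted to the bench: grey bed 140 x 330 mm, top at 18 mm height, with blue headstock (-y end), sliding blue tailstock and blue rear bracket with spring barrel (+y end). Origin on the bench top under the spool axis, at mid length; x, y along the bed's sides (bed x -95 to +45, y -165 to +165 mm), z up. The spool axis and the slide run along y, the axis 66 mm up.
- headstock (a point): top of the fixed blue headstock, 88 mm above the bench: a block 56 mm wide at stand x -28 to +28, y -150 to -120 mm, this point at y -135; its steel centre points to +y, tip at y -105. The rear bracket is as tall and wide, at y +130 to +150 mm.
- tailstock (a joint): travel in m of the sprung tailstock along stand +y, away from the headstock: 0 = home, end stop 0.072. Its spring drives it home (5.5 N at 0, 10 N at the end; crossing a tooth adds a few N). It can be pushed outwards over the notches, but let go it comes back only to the last notch passed and stays latched: 0.020 narrow, 0.040 middle, 0.060 wide. It starts latched at wide.
- stop_pin (a point): middle of the catch's steel stop pin, 7 mm thick, lying along stand x over the brass-toothed rack at the tailstock's front side (-x); at stand x -52, y -10, z 42 mm when latched. Pushing out, the pin clicks into a notch about 1 mm beyond that notch's value; riding up a tooth before the next click lifts the catch by up to 0.2 rad.
- palm_bar (a point): middle of the upright push face of the black palm bar on top of the tailstock, moving with it: stand x 0, y -35 mm + the tailstock's travel, z 102 mm. The face looks to the headstock (stand -y), is 96 mm wide along stand x, 87 to 116 mm above the bench, with free space before it; behind it the bar slopes down. The blue block below is 56 mm wide, 35 mm thick.
- catch (a joint): angle in rad of the spring-loaded catch, a pivoted arm at the stand's front side (-x): 0 = stop pin down in the rack, latched. Pressing its red pad down lifts the pin: from 0.22 rad it is clear of the teeth and the tailstock springs home within half a second; stop at 0.34. Let go, it springs back to 0.
- catch_pad (a point): middle of the top of the catch's red thumb pad, 30 mm (along stand x) by 28 mm, at stand x -70, y -86, z 75 mm when latched. Pressed straight down it holds until about 7 N, then gives way: 9 mm down at 0.22 rad, 14 mm at its stop. The space above and round it is free, and the palm bar never comes over it.
- spool_narrow: a full wire spool standing on end, 70 mm tall, cream flanges 76 mm in diameter, grey wire; origin under its centre. A bystander near the stand.
- spool_medium: a full wire spool standing on end, 90 mm tall, cream flanges 76 mm in diameter, grey wire; origin under its centre. A bystander near the stand.
- spool_wide: a full wire spool standing on end, 110 mm tall, cream flanges 76 mm in diameter, grey wire; origin under its centre. A bystander near the stand.
- micrometer: a micrometer held in a round cast stand, about 90 mm tall, base 84 mm in diameter, its barrel sticking out to 115 mm on its +y side; origin under the base's centre. A bystander.
- pen: a purple pen lying on the bench, 120 mm long, 10 mm thick, along its own x; origin under its middle. A bystander.
- terminal: a small copper wire-clamp block on a black foot, 45 x 36 mm, 48 mm tall; origin under its centre. A bystander.

How it is judged:
By the outcome, as a careful person would: the job done as asked, in the order asked, and still so for the second after the job is handed in, with the robot touching nothing.
It also fails if it takes over 38 s, if anything falls off the work surface, if the arm or the gripper's body presses on something with over 40 N, if the wrist force passes 120 N, or if a joint passes its speed limit or range.

## Robot

A 7-joint arm with a two-finger parallel gripper is mounted at the origin on the work surface. World frame = base frame: x ahead of the robot, y to its left, z up, the work surface at z = 0. Lengths are in m, angles in rad, forces in N, time in s.
With the tool pointing down it reaches from about 0.35 to 0.9 m from the base axis. Payload 19.9 kg.
Tool frame: the origin (TCP) lies at the very end of the fingers, on their centre line; the grasp point (between the pads) lies 19 mm behind it; z points along the fingers, y is the line along which they close (so a half turn about z gives the same grasp; the last joint's range is limited). The gripper opens to 94 mm and grips with 3 to 60 N. Pads are 16 mm wide; open, the fingers measure 119 mm over their backs; the gripper's body (75 mm by 177 mm) begins 78 mm behind the grasp point.
Start: joints at [-1.181, 0.417, -0.01, 1.614, 0.005, 1.111, -0.053], TCP at [0.261, 0.568, 0.205] pointing down, gripper open.
Joint ranges: [-2.81, 2.81], [-0.39, 2.02], [-1.27, 1.25], [0.06, 2.57], [-1.19, 4.33], [0.19, 2], [-2.82, 2.82]. Speed limits (rad/s): [1.89, 1.89, 2.39, 2.39, 3.01, 3.01, 3.01].

## Interface

Orientations are given as [roll, pitch, yaw] about the fixed x, y, z axes, in that order (R = Rz(yaw) Ry(pitch) Rx(roll)).
In Python, from workcell import bot, cams, job gives the robot as it stands.
- The arm moves only by the tool arm_command, never from a script. Its argument "targets" is text: rows parted by semicolons, each of 6 numbers parted by spaces: the shift along the world's x, y, z normalised to -1 to 1, where 1 is 10 cm, then the turn, a rotation vector about the world's x, y, z normalised to -1 to 1, where 1 is 0.5 rad. In form: x y z rx ry rz; .... A call has 1 to 20 rows; each row is the pose to reach, as a shift and turn from the pose commanded when the call began; what a row does not reach only later rows make up. A row lasts 1/8 s, in which the tool goes at most 62.5 mm and 10.7 degrees, less where a joint would pass 70% of its speed; a pose out of reach is approached as far as the arm can. A call with a number of a shift or a turn outside -1 to 1 is refused whole. A call with a gripper value outside its range is refused whole. "fingers" is the closure, from 0 (fully open) to 1 (shut), set as the call begins (left out, the last holds). The fingers move at their own pace and stop on an object; "newtons" is the grip in N (left out, the last holds). Time passes only in rows, so rows that repeat a pose let the fingers close. It gives the time, the measured TCP pose, the force, the opening and the grip force at its end, in the units of the state.
- bot.get_obs(): the state, without advancing time (a new reading comes with each control period).
- cams.read_camera(name): name is "side" or "top" or "wrist"; returns the picture (420x560x3 uint8, blue, green, red); there is no depth.
- cams.camera_model(name): a dict with "K" (3x3 intrinsics, pixels), "world_to_cam" (4x4, takes a point from world to camera coordinates). Camera axes: x right, y down, z forward; pixel columns grow to the right and rows downward; lengths in m; the calibration is good to about 2 mm. A picture is of the moment at which its call begins: read the wrist's pose just before it. camera_model takes no time and is no camera call; for the wrist camera it gives the pose at the moment of the call.
- job.sign_off(): hands the job in; it is judged then, once.
The state is a dict: "t": time; "joint_positions": joint angles; "joint_vel": joint speeds; "joint_efforts": joint torques, N m; "eef_pos": TCP position; "ee_rot": TCP orientation; "ft_force": force on the tool from outside, world axes, zero at the start; "ft_torque": the same for the moment, N m; "opening": finger opening in m; "grasp_force": force on a finger pad.
Only numpy, scipy, OpenCV 4.12 (cv2) and the standard library are available. Lean on these libraries where they do the work, as an engineer would, in place of code of your own. Each camera call takes 0.05 s, during which the arm holds its last target. There are 200 camera calls.

## Working session

There is one attempt and no reset: what is moved stays moved. The work goes in short steps, Python scripts to look and compute and a tool call to move; the robot and the scene stay as the last step left them, time stands still between calls to the robot, and variables do not carry over. Pictures are saved under pics/ and viewed, at most 10 in all, crops included, and the job is handed in when it is done.

Besides the shell and the picture viewer there is one more tool, called after ">>>" as name(argument=value, ...), one argument or row to a line, values as JSON. arm_command: Moves the arm, as the interface text tells. Scaled input: -1 to 1 covers 10 cm each way for a shift and 0.5 rad each way for a turn. Its arguments: {"type":"object","properties":{"targets":{"type":"string"},"fingers":{"type":"number"},"newtons":{"type":"number"}},"required":["targets"]}

```bash
mkdir -p pics; python3 - <<'E'
from workcell import bot,cams,job
import cv2
o=bot.get_obs();print(o['t'],o['eef_pos'],o['ee_rot'],o['opening'])
for n in('top','side'):
    cv2.imwrite(f'pics/{n}0.png',cams.read_camera(n)); print(cams.camera_model(n))
E
```

```text
0.0 [0.26085813 0.56756865 0.20482338] [-3.14040724e+00  9.38214144e-05  2.71081494e+00] 0.09406050486890442
{'K': array([[491.64093326,   0.        , 273.64584903],
       [  0.        , 491.64093326, 215.79368315],
       [  0.        ,   0.        ,   1.        ]]), 'world_to_cam': array([[ 0.01317303, -0.99967418, -0.02186337,  0.07646914],
       [-0.98757583, -0.0095832 , -0.15685072,  0.5822264 ],
       [ 0.15659009,  0.02365794, -0.98738029,  0.8551582 ],
       [ 0.        ,  0.        ,  0.        ,  1.        ]])}
{'K': array([[485.93013749,   0.        , 284.25906915],
       [  0.        , 485.93013749, 206.97487907],
       [  0.        ,   0.        ,   1.        ]]), 'world_to_cam': array([[-0.97713069, -0.2125967 , -0.0042719 ,  0.60760893],
       [-0.15947986,  0.74598898, -0.64658071,  0.08334619],
       [ 0.14064772, -0.63111257, -0.76283362,  0.80275283],
       [ 0.        ,  0.        ,  0.        ,  1.        ]])}
```

View pics/top0.png

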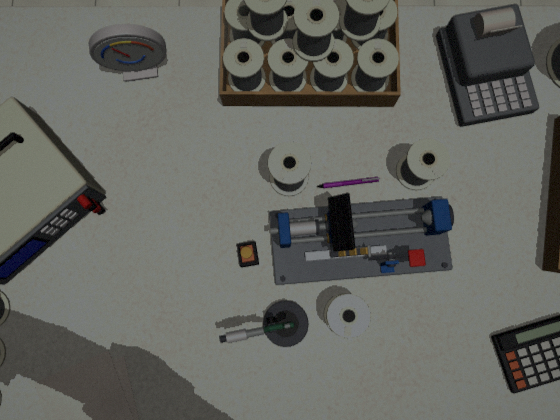

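View pics/side0.png

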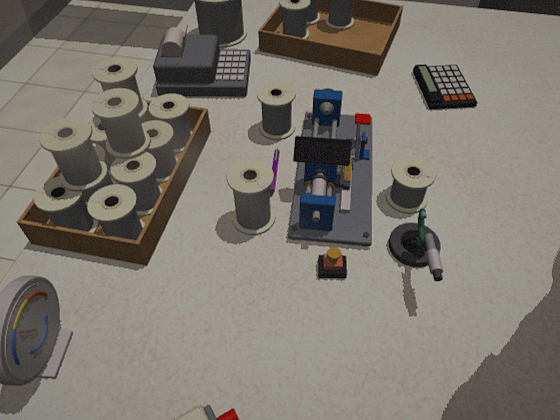

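The top view shows the stand with the headstock on the right (438,217), the bracket on the left (284,229), the palm bar at (341,221) and the red pad at (416,258). I'll enlarge it to get exact pixel positions.

```bash
python3 - <<'E'
import cv2
a=cv2.imread('pics/top0.png')[185:295,260:465];cv2.imwrite('pics/ct.png',cv2.convertScaleAbs(cv2.resize(a,None,fx=3.9,fy=3.9,interpolation=2),alpha=1.6))
a=cv2.imread('pics/side0.png')[80:250,280:390];cv2.imwrite('pics/cs.png',cv2.convertScaleAbs(cv2.resize(a,None,fx=3.5,fy=3.5,interpolation=2),alpha=1.6))
E
```

```text
(no output)
```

View pics/ct.png

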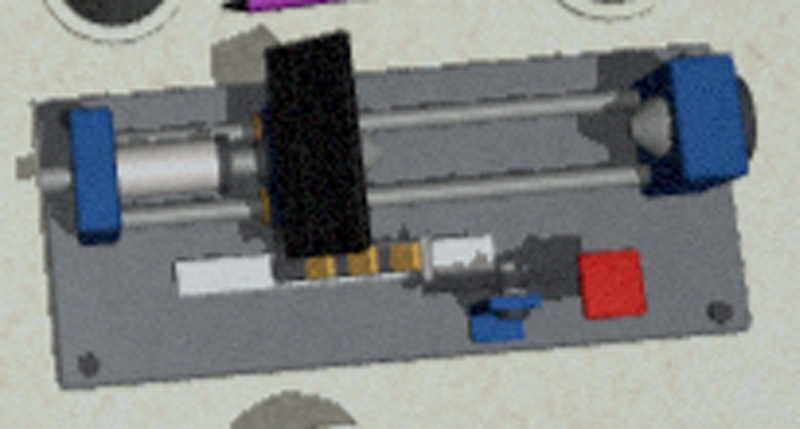

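View pics/cs.png

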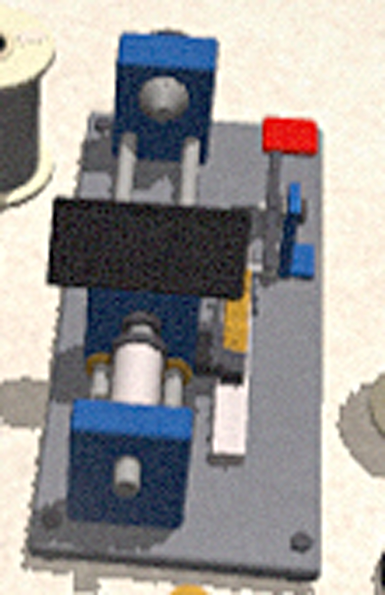

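The top crop shows the bed corners at (62,388), (750,328), (35,102) and (705,45), and the pad at (613,284). In the side crop the corners are at (30,548), (318,572), (92,112) and (322,125). Next I'll fit the stand's pose.

```bash
cat >h.py <<'E'
from workcell import bot,cams,job
import numpy as np
from scipy.optimize import least_squares
def proj(n,p):
    m=cams.camera_model(n);c=m['world_to_cam'][:3,:3]@p+m['world_to_cam'][:3,3];q=m['K']@c;return q[:2]/q[2]
def w(s,p):
    c,n=np.cos(s[2]),np.sin(s[2]);x,y,z=np.array(p)/1000
    return np.array([s[0]+c*x-n*y,s[1]+n*x+c*y,z])
E
python3 - <<'E'
from h import *
T=[((-95,165,18),(62,388)),((-95,-165,18),(750,328)),((45,165,18),(35,102)),((45,-165,18),(705,45)),((-70,-86,75),(613,284)),((0,-135,88),(709,118)),((0,140,88),(97,175))]
S=[((-95,165,18),(318,572)),((-95,-165,18),(322,125)),((45,165,18),(30,548)),((45,-165,18),(92,112))]
def r(s):
    return np.concatenate([proj('top',w(s,p))-(np.array(q)/3.9+[260,185]) for p,q in T]+[proj('side',w(s,p))-(np.array(q)/3.5+[280,80]) for p,q in S])
f=least_squares(r,[.5,0,0],loss='soft_l1');s=f.x
print(s,np.round(r(s),1).reshape(-1,2).tolist())
for p in[(-70,-86,75),(0,25,102),(0,-35,102),(0,-135,88)]:print(p,w(s,p))
print([ (proj('top',w(s,p))-[260,185])*3.9 for p in [(48,25,116),(-48,25,116)]])
R=cams.camera_model('wrist')['world_to_cam'];print(-R[:3,:3].T@R[:3,3],R[:3,:3])
E
```

```text
[ 0.56597919 -0.07482626  0.09812206] [[-1.2, 1.0], [0.5, 1.0], [-0.5, 0.1], [1.5, -0.6], [-0.7, 0.2], [-0.5, -0.4], [-1.3, -1.2], [1.6, -0.8], [0.3, -0.4], [-0.4, -1.6], [-0.8, -1.4]]
(-70, -86, 75) [ 0.50474086 -0.16727012  0.075     ]
(0, 25, 102) [ 0.56353008 -0.04994651  0.102     ]
(0, -35, 102) [ 0.56940796 -0.10965791  0.102     ]
(0, -135, 88) [ 0.57920443 -0.2091769   0.088     ]
[array([345.24503333,  30.02101715]), array([369.69009312, 249.16010458])]
[0.19115105 0.59879454 0.38379863] [[ 0.41858275  0.90817807 -0.0010385 ]
 [ 0.87634764 -0.40361137  0.26289289]
 [ 0.23833441 -0.11095252 -0.96482447]]
```

Fit residuals are about 1 px: stand at (0.566, -0.075), yaw 0.098. I'll shut the fingers, rise, and carry the tool in an arc towards the pad, turning it by -1.04 rad.

>>> arm_command(
  targets="0.2 -0.5 0.4 0 0 -0.26; 0.4 -1 0.4 0 0 -0.52; 0.4 -1 0.4 0 0 -0.52",
  fingers=1,
  newtons=20,
)

```text
t: 0.48
eef_pos: [0.3033, 0.4647, 0.2462]
ee_rot: [3.141, 0.001, 2.444]
ft_force: [0.0, 0.2, -0.5]
opening: 0.0674
grasp_force: 0.0
```

>>> arm_command(
  targets="0.2 -0.5 0 0 0 -0.26; 0.4 -1 0 0 0 -0.52; 0.4 -1 0 0 0 -0.52",
)

```text
t: 0.85
eef_pos: [0.3424, 0.3652, 0.2455]
ee_rot: [-3.141, 0.0, 2.185]
ft_force: [0.1, 1.3, -0.2]
opening: 0.0377
grasp_force: 0.0
```

>>> arm_command(
  targets="0.2 -0.5 0 0 0 -0.26; 0.4 -1 0 0 0 -0.52; 0.4 -1 0 0 0 -0.52",
)

```text
t: 1.23
eef_pos: [0.382, 0.2658, 0.2455]
ee_rot: [-3.142, 0.0, 1.926]
ft_force: [-0.2, 0.2, 0.8]
opening: 0.0073
grasp_force: 0.0
```

>>> arm_command(
  targets="0.2 -0.5 0 0 0 -0.26; 0.4 -1 0 0 0 -0.52; 0.4 -1 0 0 0 -0.52",
)

```text
t: 1.6
eef_pos: [0.4219, 0.1661, 0.2454]
ee_rot: [3.141, 0.0, 1.667]
ft_force: [0.4, 1.2, 0.1]
opening: 0.0007
grasp_force: 0.0
```

>>> arm_command(
  targets="0.15 -0.5 0 0 0 0; 0.3 -1 0 0 0 0; 0.3 -1 0 0 0 0",
)

```text
t: 1.98
eef_pos: [0.4517, 0.0665, 0.2454]
ee_rot: [3.142, 0.001, 1.67]
ft_force: [0.1, 0.6, -0.2]
opening: 0.0005
grasp_force: 0.0
```

>>> arm_command(
  targets="0.15 -0.5 0 0 0 0; 0.3 -1 0 0 0 0; 0.3 -1 0 0 0 0",
)

```text
t: 2.35
eef_pos: [0.4818, -0.0332, 0.2452]
ee_rot: [-3.141, 0.001, 1.67]
ft_force: [0.0, 0.8, -0.2]
opening: 0.0005
grasp_force: 0.0
```

>>> arm_command(
  targets="0.1 -0.5 0 0 0 0; 0.23 -1 0 0 0 0; 0.23 -1 0 0 0 0; 0.23 -1 0 0 0 0",
)

```text
t: 2.85
eef_pos: [0.5044, -0.1297, 0.2449]
ee_rot: [-3.141, -0.001, 1.674]
ft_force: [0.5, -0.3, -0.5]
opening: 0.0006
grasp_force: 0.0
```

```bash
python3 - <<'E'
from h import *
import cv2
a=cams.read_camera('wrist');cv2.imwrite('pics/w1.png',cv2.convertScaleAbs(a,alpha=1.5))
s=[ 0.56597919,-0.07482626,0.09812206]
for n,p in dict(pad=(-70,-86,75),palmtopR=(48,25,116),palmtopL=(-48,25,116),head=(0,-135,88),pin=(-52,-10,42)).items():print(n,proj('wrist',w(s,p)))
print(bot.get_obs()['eef_pos'],bot.get_obs()['t'])
E
```

```text
pad [276.79071877 230.75167915]
palmtopR [408.23993642 127.56948293]
palmtopL [301.21036669 127.09517892]
head [339.94433003 276.90326461]
pin [292.98413424 158.38251437]
[ 0.50433833 -0.12962795  0.24509772] 2.9
```

View pics/w1.png

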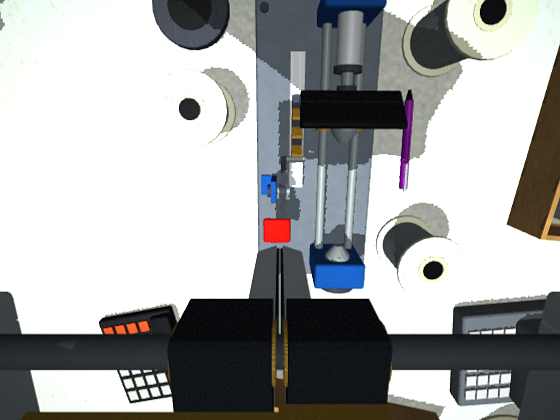

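The wrist view shows the pad at (277,230) and the palm bar's lower edge at (301..407,127), both matching the fit. I'll centre over the pad and go down.

>>> arm_command(
  targets="0 -0.2 -0.4 0 0 0; 0 -0.37 -0.8 0 0 0; 0 -0.37 -0.8 0 0 0",
)

```text
t: 3.28
eef_pos: [0.5028, -0.1679, 0.1636]
ee_rot: [-3.137, -0.001, 1.672]
ft_force: [0.6, -0.3, 0.4]
opening: 0.0004
grasp_force: 0.0
```

>>> arm_command(
  targets="0 0 -0.4 0 0 0; 0 0 -0.75 0 0 0; 0 0 -0.75 0 0 0; 0 0 -0.75 0 0 0",
)

```text
t: 3.78
eef_pos: [0.5053, -0.1685, 0.0925]
ee_rot: [3.14, 0.0, 1.672]
ft_force: [-0.1, -0.2, -0.3]
opening: 0.0003
grasp_force: 0.0
```

>>> arm_command(
  targets="0 0 -0.1 0 0 0; 0 0 -0.17 0 0 0; 0 0 -0.2 0 0 0; 0 0 -0.23 0 0 0; 0 0 -0.26 0 0 0; 0 0 -0.29 0 0 0; 0 0 -0.31 0 0 0; 0 0 -0.31 0 0 0",
)

```text
t: 4.78
eef_pos: [0.5046, -0.1706, 0.0607]
ee_rot: [3.14, 0.001, 1.67]
ft_force: [-6.8, -5.4, 30.3]
opening: 0.0003
grasp_force: 15.1
```

>>> arm_command(
  targets="0 0 0.02 0 0 0; 0 0 0.02 0 0 0; 0 0 0.02 0 0 0; 0 0 0.02 0 0 0",
)

```text
t: 5.28
eef_pos: [0.5044, -0.1704, 0.062]
ee_rot: [3.14, 0.002, 1.67]
ft_force: [-1.1, -7.3, 11.6]
opening: 0.0005
grasp_force: 7.0
```

```bash
python3 - <<'E'
from h import *
import cv2
a=cams.read_camera('wrist');b=cams.read_camera('top')[185:295,260:465]
b=cv2.resize(b,(560,300));cv2.imwrite('pics/w2.png',cv2.convertScaleAbs(cv2.vconcat([a[:300],b]),alpha=1.5))
s=[ 0.56597919,-0.07482626,0.09812206]
for t in(0,60):print([proj(c,w(s,(x,-35+t,116))) for c in('wrist',) for x in(-48,48)])
E
```

```text
[array([340.13199718, 183.52760961]), array([592.63404225, 183.47264386])]
[array([348.86834531,   4.8225875 ]), array([637.70558806,   4.83630778])]
```

View pics/w2.png

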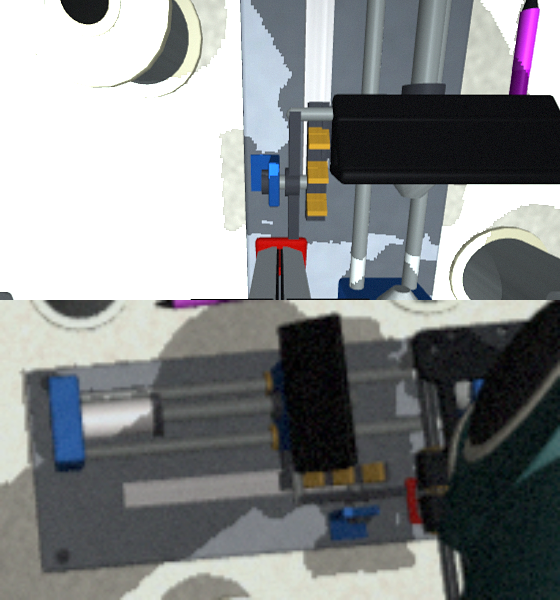

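The tailstock is home: the palm bar edge is at v≈183, where I predicted it for travel 0. I'll release the pad, then go in front of the palm bar.

>>> arm_command(
  targets="0 0 0.1 0 0 0; 0 0 0.4 0 0 0; 0 0 0.75 0 0 0; 0.35 0.15 0.75 0 0 0; 0.68 0.31 0.75 0 0 0; 0.68 0.31 0.75 0 0 0; 0.68 0.31 0.75 0 0 0",
)

```text
t: 6.25
eef_pos: [0.5713, -0.1382, 0.1362]
ee_rot: [-3.141, -0.0, 1.671]
ft_force: [-0.7, -0.9, -0.6]
opening: 0.0001
grasp_force: 0.0
```

>>> arm_command(
  targets="0 0 -0.2 0 0 0; 0 0 -0.37 0 0 0; 0 0 -0.37 0 0 0; 0 0 -0.37 0 0 0",
)

```text
t: 6.75
eef_pos: [0.5719, -0.1384, 0.0995]
ee_rot: [-3.141, 0.0, 1.67]
ft_force: [-0.3, 0.0, -0.5]
opening: 0.0008
grasp_force: 0.0
```

>>> arm_command(
  targets="-0.01 0.1 0 0 0 0; -0.02 0.18 0 0 0 0; -0.02 0.22 0 0 0 0; -0.02 0.24 0 0 0 0; -0.02 0.24 0 0 0 0",
)

```text
t: 7.38
eef_pos: [0.5697, -0.1147, 0.0997]
ee_rot: [-3.141, 0.001, 1.67]
ft_force: [-2.2, -7.2, 1.4]
opening: 0.0004
grasp_force: 2.6
```

>>> arm_command(
  targets="-0.01 0.06 0 0 0 0; -0.01 0.12 0 0 0 0; -0.02 0.18 0 0 0 0; -0.02 0.23 0 0 0 0; -0.03 0.28 0 0 0 0; -0.03 0.33 0 0 0 0; -0.04 0.37 0 0 0 0; -0.04 0.4 0 0 0 0; -0.04 0.43 0 0 0 0; -0.04 0.43 0 0 0 0; -0.04 0.43 0 0 0 0",
)

```text
t: 8.75
eef_pos: [0.5656, -0.0725, 0.0997]
ee_rot: [-3.141, 0.002, 1.67]
ft_force: [-2.2, -9.1, 2.2]
opening: 0.0008
grasp_force: 4.4
```

```bash
python3 - <<'E'
from h import *
import cv2
a=cams.read_camera('wrist');b=cams.read_camera('top')[185:295,260:465]
b=cv2.resize(b,(560,300));cv2.imwrite('pics/w3.png',cv2.convertScaleAbs(cv2.vconcat([a[:300],b]),alpha=1.5))
s=[ 0.56597919,-0.07482626,0.09812206]
for t in(40,45,50,60):print(t,[proj('wrist',w(s,(x,-35+t,116))).round() for x in(-48,48)],[((proj('top',w(s,(x,-35+t,116)))-[260,185])*[560/205,300/110]+[0,300]).round() for x in (-48,48)])
E
```

```text
40 [array([190., 267.]), array([371., 267.])] [array([292., 471.]), array([274., 318.])]
45 [array([189., 258.]), array([372., 258.])] [array([283., 472.]), array([266., 319.])]
50 [array([189., 249.]), array([372., 249.])] [array([275., 473.]), array([258., 320.])]
60 [array([187., 231.]), array([374., 231.])] [array([259., 474.]), array([242., 321.])]
```

View pics/w3.png

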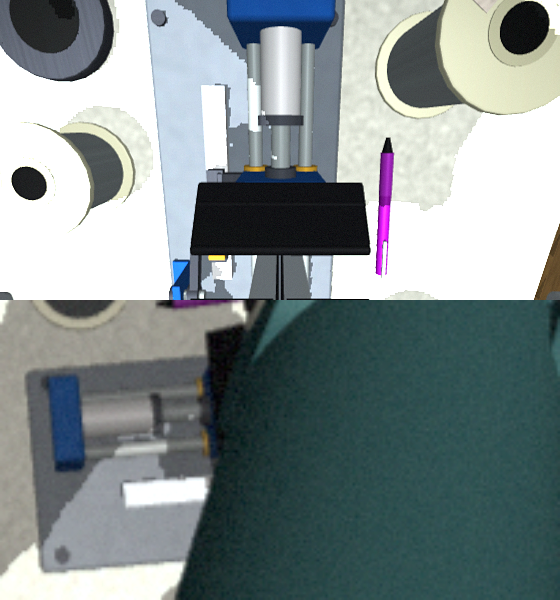

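The bar's edge at v≈254 gives a travel of about 46–47 mm. I'll add 3 mm for margin, then back off.

>>> arm_command(
  targets="0 0.03 0 0 0 0; 0 0.03 0 0 0 0; 0 0 0 0 0 0; 0 -0.05 0 0 0 0; 0.01 -0.1 0 0 0 0; 0.02 -0.2 0 0 0 0; 0.03 -0.35 0 0 0 0; 0.03 -0.35 0.3 0 0 0; 0.03 -0.35 0.8 0 0 0; 0.03 -0.35 0.8 0 0 0",
)

```text
t: 10.1
eef_pos: [0.5706, -0.1074, 0.1827]
ee_rot: [3.136, 0.001, 1.67]
ft_force: [0.0, 0.3, -1.0]
opening: 0.0004
grasp_force: 0.0
```

>>> arm_command(
  targets="-0.4 -0.4 0.4 0 0 0; -0.8 -0.7 0.6 0 0 0; -0.8 -0.7 0.6 0 0 0; -0.8 -0.7 0.6 0 0 0",
)

```text
t: 10.6
eef_pos: [0.4891, -0.1759, 0.239]
ee_rot: [-3.141, -0.0, 1.671]
ft_force: [0.1, -1.3, -0.2]
opening: 0.0003
grasp_force: 0.0
```

```bash
python3 - <<'E'
from h import *
import cv2
a=cams.read_camera('wrist');b=cams.read_camera('top')[185:295,260:465]
b=cv2.resize(b,(560,300));cv2.imwrite('pics/w4.png',cv2.convertScaleAbs(cv2.vconcat([a[:300],b]),alpha=1.5))
s=[ 0.56597919,-0.07482626,0.09812206]
print('pad',proj('wrist',w(s,(-70,-86,75))))
for t in(20,40,60):print(t,[proj('wrist',w(s,(x,-35+t,116))).round() for x in(-48,48)],[((proj('top',w(s,(x,-35+t,116)))-[260,185])*[560/205,300/110]+[0,300]).round() for x in (-48,48)])
E
```

```text
pad [295.42957814 192.62348705]
20 [array([324., 122.]), array([434., 122.])] [array([324., 469.]), array([306., 315.])]
40 [array([325.,  98.]), array([437.,  98.])] [array([292., 471.]), array([274., 318.])]
60 [array([326.,  73.]), array([440.,  73.])] [array([259., 474.]), array([242., 321.])]
```

View pics/w4.png

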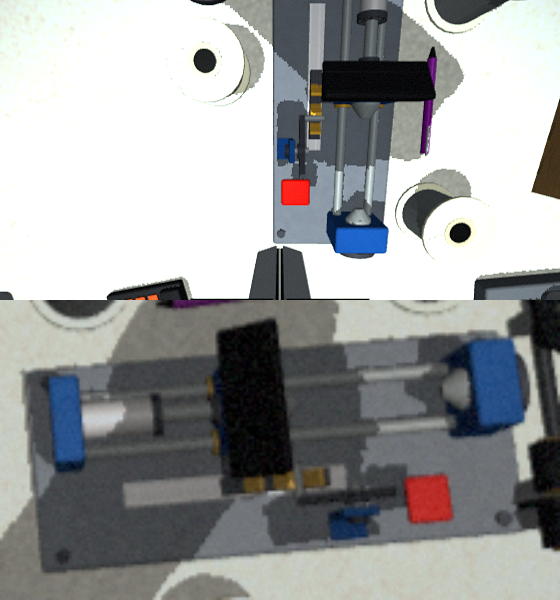

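The bar edge at v≈98–100 matches the middle notch (98), the pin is down in the rack, the pad is back at (295,192), and the arm is clear. Handing in now.

```bash
python3 -c "
from workcell import job
print(job.sign_off())"
```

```text
the job is handed in; nothing more can be done
None
```

The stand is ready for medium spools: I released the catch and the tailstock went fully home, then I pushed it past the middle notch to about 50 mm. The final pictures show it latched there with the arm clear, and I handed the job in after about 11 s; the sign-off gave no verdict.

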